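Copper test panel from the drying rack to the test cell

ROBOT

A 6-joint arm with a two-finger parallel gripper is mounted at the origin on a cart in front of the work surface, level with it; the furniture and walls round the work are solid. World frame = base frame: x ahead of the robot, y to its left, z up, the work surface at z = 0. Lengths are in mm, angles in rad, forces in N, time in s.
With the tool pointing down it reaches from about 250 to 775 mm from the base axis. Payload 4 kg.
Tool frame: the origin (TCP) lies on the centre line of the jaws, within the pads' length; the fingertips stand 8 mm ahead of it and the grasp point (between the pads) lies 11 mm behind it (robot.tips_ahead is the distance from the TCP to the fingertips, in mm); x points along the fingers, y is the direction in which the jaws open and shut, and the axes are right-handed (so a half turn about x gives the same grasp; the last joint's range is limited). The gripper opens to 85 mm and grips with 20 to 120 N. Pads are 22 mm wide; open, the fingers measure 114 mm over their backs; the gripper's body (76 mm by 85 mm) begins 54 mm behind the grasp point. The pads swing forward as they close: fully open they stand 13 mm farther back than shut.
Start: joints at [-1.238, 0.087, 1.371, -0, 1.684, -0.103], TCP at [232.174, -498.61, 239.341] pointing down, gripper open.
Joint ranges: [-3.1, 3.1], [-0.76, 2.03], [0.27, 2.55], [-1.08, 4.22], [0.17, 2.65], [-2.57, 2.57]. Speed limits (rad/s): [2.79, 2.79, 3.14, 3.14, 3.14, 3.14].

INTERFACE

Orientations are given as a 3x3 rotation matrix whose columns are the frame's x, y, z axes.
In Python, from station import robot gives the robot as it stands. Calls block until the motion is done:
- robot.goto(position, orientation): joint-space move of the TCP to a pose.
- robot.move_linear(position, rot=None, feed=150): straight line of the TCP; rot=None keeps the orientation; feed is the mean speed in mm/s.
- robot.set_joints(angles): joint-space move.
- robot.set_gripper(opening, newtons=None): finger opening in mm; newtons is the grip in N (None keeps the last); returns when the fingers have stopped.
- robot.pause(seconds).
- robot.ik(position, orientation): joint angles nearest the present ones, or None.
- robot.read_state(): the state.
- robot.capture(name): name is "scene" or "top"; returns a dict with "color" (420x560x3 uint8, red, green, blue), "fovy" (degrees; the focal length in pixels is half the picture's height over the tangent of half this angle, whatever the lens; pixels are square), "cx", "cy" (the principal point, pixels), "view" (4x4, takes a point from world to camera coordinates). Camera axes: x right, y down, z forward; pixel columns grow to the right and rows downward; lengths in mm; the calibration is good to about 2 mm. A picture is of the moment at which its call begins. There is no depth.
A pose or a line that the arm cannot do raises robot.Unreachable and nothing moves.
- robot.close_job(): hands the job in, once; it reports no verdict.
The state is a dict: "time": time; "joint_pos": joint angles; "dq": joint speeds; "joint_efforts": joint torques, N m; "eef_pos": TCP position; "tool_rot": TCP orientation; "ft_force": force on the tool from outside, world axes, zero at the start; "wrist_torque": the same for the moment, N m; "width": finger opening in mm.
Only numpy, scipy, OpenCV 4.12 (cv2) and the standard library are available. Lean on these libraries where they do the work, as an engineer would, in place of code of your own. Each camera call takes 0.05 s, during which the arm holds its last target. There are 200 camera calls.

TASK

The copper panel is next to be plated: slide it straight up out of the drying rack by its top edge and lower it upright into the open teal test cell, right down to the cell's floor before you let go; it may lean against the cell's side. Leave the brass and the steel panel where they stand in the rack.

Things in the scene. Friction and masses are not known exactly. Their poses are not given: they have to be found in the camera images.
- copper_panel: Reddish copper sheet, rigid, 75 mm wide, 120 mm high, 5 mm thick, its top 25 mm doubled to 9 mm (hold it there), 0.2 to 0.42 kg. Stands upright in one of three grooves of a dark grey rack, bottom 8 mm and top 128 mm above the table; it must rise 50 mm to clear the rack. Loose fit (9 mm groove). Origin: centre of its bottom edge; z up, y along its width, x square to its face.
- brass_panel: Yellow brass panel, shape, size and axes as the copper one, in another groove of the same rack. Rack: 170 x 106 mm, 58 mm high, fixed to the table; its three panels stand parallel, face to face, 66 mm apart centre to centre; which is in which groove varies. Origin: centre of its bottom edge.
- steel_panel: Grey steel panel, shape, size and axes as the copper one, in another groove of the same rack. Origin: centre of its bottom edge.
- test_cell: Narrow open teal plastic cell, empty, fixed to the table: outside 42 (x) by 110 (y) by 76 mm high, with a lip standing out 3 to 4 mm round the rim; inside 32 (x) by 100 (y), 70 mm deep, floor 6 mm above the table; white spigot at its -y end. Origin: centre of its underside, z up. A panel stands in it with its width along the cell's y, either way round, its top 126 mm above the table.

How it is judged:
By the outcome, as a careful person would: the job done as asked, in the order asked, and still so for the second after the job is handed in, with the robot touching nothing.
It also fails if it takes over 35 s, if anything falls off the work surface, if the arm or the gripper's body presses on something with over 40 N, if the wrist force passes 120 N, or if a joint passes its speed limit or range.

## Working session

There is one attempt and no reset: what is moved stays moved. The work goes in short steps, each a Python script; the robot and the scene stay as the last script left them, time stands still between calls to the robot, and variables do not carry over. Pictures are saved under pics/ and viewed, about 8 in all and at most 12, crops included, and the job is handed in when it is done.

```bash
mkdir -p pics; ls
python3 - <<'E'
from station import robot
import cv2,numpy as np,pickle
for n in("scene","top"):
    c=robot.capture(n); pickle.dump(c,open(f"pics/{n}0.pkl","wb"))
    cv2.imwrite(f"pics/{n}0.png",cv2.resize(c["color"][:,:,::-1],(800,600),interpolation=cv2.INTER_CUBIC))
    print(n,c["fovy"],c["cx"],c["cy"],np.round(c["view"],3).tolist())
s=robot.read_state();print(s["time"],s["tool_rot"],s["ft_force"])
E
```

```text
pics
scene 50.77391125584894 280.00511067315773 210.53919739441352 [[-0.673, -0.74, -0.003, 535.194], [-0.558, 0.51, -0.655, 232.06], [0.486, -0.439, -0.756, 758.369], [0.0, 0.0, 0.0, 1.0]]
top 42.977321274026906 279.49743345124796 213.45414143764955 [[0.004, -1.0, -0.018, 231.464], [-0.996, -0.002, -0.086, 540.826], [0.086, 0.019, -0.996, 947.508], [0.0, 0.0, 0.0, 1.0]]
0.1 [[-6.26671025e-04  4.22118964e-01 -9.06540229e-01]
 [ 1.91810207e-03 -9.06538232e-01 -4.22119360e-01]
 [-9.99997964e-01 -2.00336666e-03 -2.41566015e-04]] [-0.90434572  0.48497694  0.34817653]
```

View pics/scene0.png

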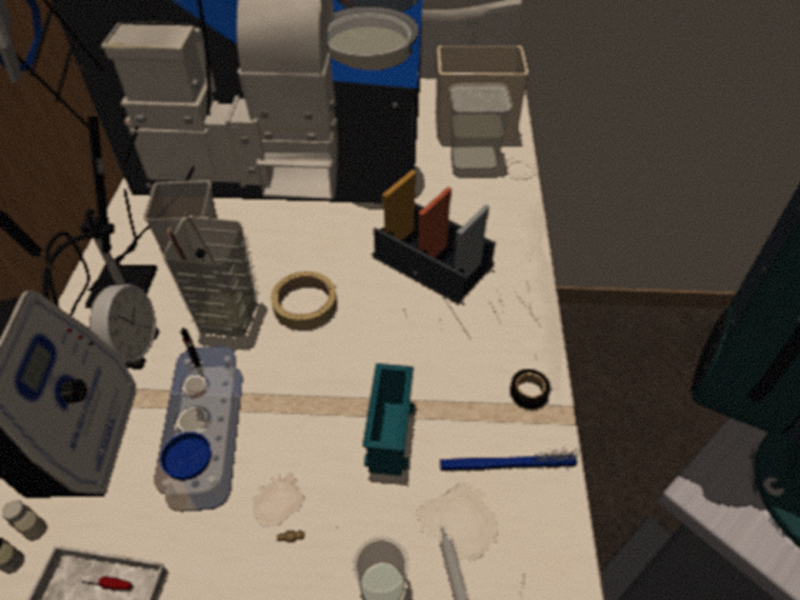

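View pics/top0.png

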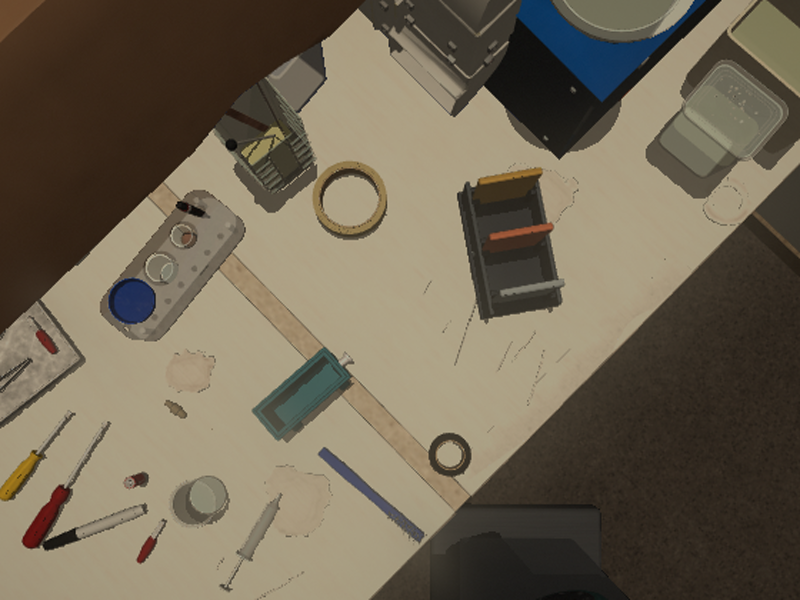

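The scene view shows the brass, copper and steel panels in the rack with copper in the middle, its top edge at about (435,195). The cell is at about (390,420). In the top view the copper top edge runs from about (490,242) to (553,228) and the cell's centre is near (302,393). The spigot is at its upper right, (345,358). I'll take enlarged crops of the top view.

```bash
cat > h.py <<'E'
import numpy as np,cv2,pickle
def ray(c,u,v,z):
    f=210/np.tan(np.radians(c["fovy"])/2);V=np.array(c["view"]);R,t=V[:3,:3],V[:3,3]
    d=R.T@np.array([(u-c["cx"])/f,(v-c["cy"])/f,1]);o=-R.T@t
    return o+d*(z-o[2])/d[2]
def proj(c,p):
    f=210/np.tan(np.radians(c["fovy"])/2);V=np.array(c["view"]);q=V[:3,:3]@np.array(p)+V[:3,3]
    return np.array([c["cx"]+f*q[0]/q[2],c["cy"]+f*q[1]/q[2]])
def crop(c,u0,v0,w,h,k,name):
    cv2.imwrite(name,cv2.resize(np.ascontiguousarray(c["color"][v0:v0+h,u0:u0+w,::-1]),None,fx=k,fy=k,interpolation=cv2.INTER_NEAREST))
E
python3 - <<'E'
from h import *
c=pickle.load(open("pics/top0.pkl","rb"))
a=c["color"][110:230,310:410,::-1]; b=c["color"][230:320,165:265,::-1]
crop(c,315,110,90,120,5,"pics/rack.png"); crop(c,170,235,85,80,7,"pics/cell.png")
E
```

```text
(no output)
```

View pics/rack.png

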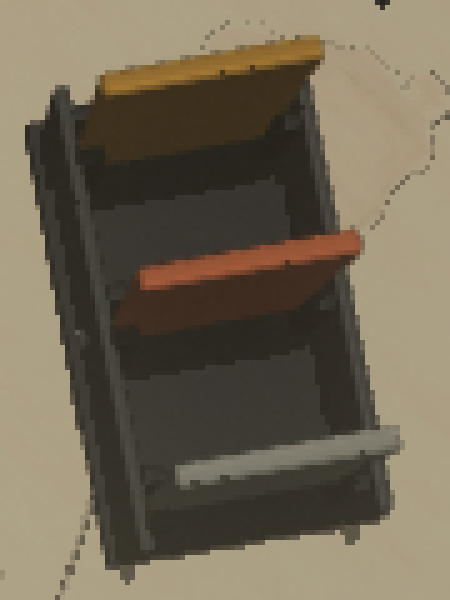

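View pics/cell.png

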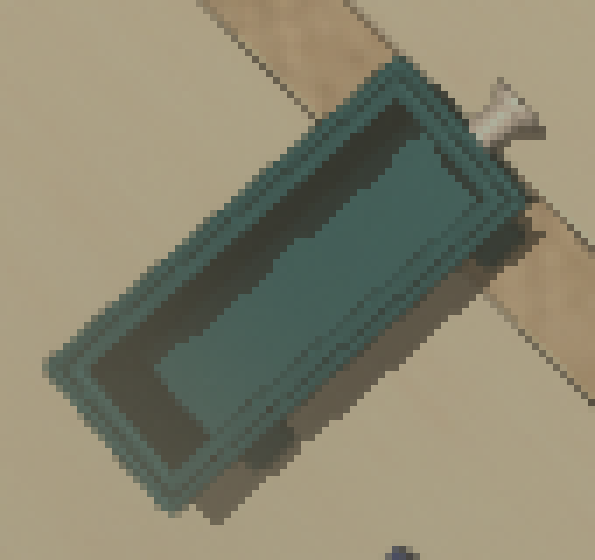

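The copper top face runs from crop (141,279) to (359,242). The cell rim's outer corners are at (402,57), (530,200), (172,515) and (45,362).

Run:
```python
from h import *
from station import robot
c=pickle.load(open("pics/top0.pkl","rb"))
R=lambda x,y,z=128:ray(c,315+x/5-.5,110+y/5-.5,z)
P=[(n,R(*a),R(*b)) for n,a,b in [("brass",(103,84),(323,49)),("cu",(141,279),(359,242)),("st",(178,476),(400,439))]]
for n,a,b in P: d=a-b;print(n,a.round(1),b.round(1),((a+b)/2).round(1),np.linalg.norm(d).round(1),np.degrees(np.arctan2(d[1],d[0])).round(2))
m=[(a+b)/2 for _,a,b in P]
d=m[0]-m[2];print("normal",np.linalg.norm(d)/2,np.degrees(np.arctan2(d[1],d[0])),m[1]-(m[0]+m[2])/2)
C=[ray(c,170+x/7-.5,235+y/7-.5,76) for x,y in [(402,57),(530,200),(172,515),(45,362)]]
C=np.array(C);print(C.round(1).tolist(),C.mean(0).round(1))
for i in range(4):
    e=C[(i+1)%4]-C[i];print(np.linalg.norm(e).round(1),np.degrees(np.arctan2(e[1],e[0])).round(2))
I=np.array([ray(c,170+x/7-.5,235+y/7-.5,76) for x,y in [(400,98),(488,200),(175,475),(88,366)]])
print("inner",I.mean(0).round(1),[np.linalg.norm(I[(i+1)%4]-I[i]).round(1) for i in range(4)])
s=robot.read_state();print(s["width"],robot.tips_ahead)
# cross-check with scene cam: overlays
k=pickle.load(open("pics/scene0.pkl","rb"))
for p in [P[1][1],P[1][2],*C]: print((proj(k,p)*800/560).round(0))
im=cv2.resize(np.ascontiguousarray(k["color"][100:350,230:400,::-1]),None,fx=2.4*1.,fy=2.4,interpolation=cv2.INTER_CUBIC)
def dot(p,col):
    q=(proj(k,p)+.5-[230,100])*2.4;cv2.circle(im,tuple(int(t) for t in q),2,col,-1)
for n,a,b in P: dot(a,(0,255,0));dot(b,(0,255,0))
for p in C: dot(p,(0,0,255))
cv2.imwrite("pics/ov.png",im)
```

```text
brass [675.9 140.  128. ] [687.6  67.4 128. ] [681.7 103.7 128. ] 73.5 99.17
cu [610.8 127.9 128. ] [623.1  56.4 128. ] [616.9  92.2 128. ] 72.5 99.79
st [545.8 116.2 128. ] [558.1  44.  128. ] [552.   80.1 128. ] 73.3 99.63
normal 65.95666572670277 10.299498661040053 [0.06766655 0.24295827 0.        ]
[[485.0, 322.6, 76.0], [450.1, 290.7, 76.0], [373.2, 377.5, 76.0], [410.1, 409.3, 76.0]] [429.6 350.   76. ]
47.3 -137.61
115.9 131.55
48.7 40.83
114.6 -49.17
inner [429.3 349.9  76. ] [np.float64(33.2), np.float64(101.3), np.float64(34.2), np.float64(100.3)]
84.79549463156135 8.0
[421. 211.]
[450. 186.]
[376. 361.]
[414. 364.]
[404. 448.]
[362. 443.]
```

View pics/ov.png

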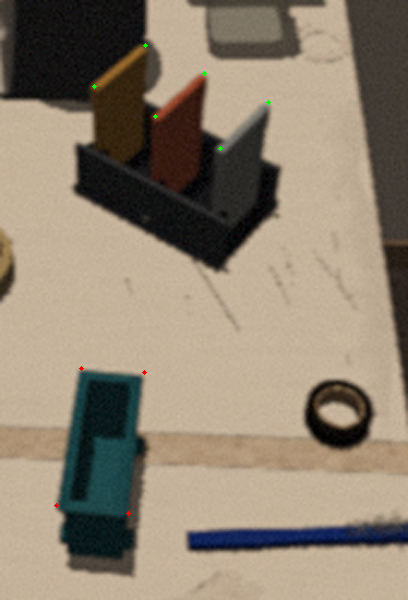

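The two views agree to about 2 mm: the overlaid points land on the panel corners and on the cell rim. Next I'll grasp the panel with the jaws partly open, to clear its neighbours, and test the hold with a short lift.

```bash
cat >> h.py <<'E'
def rot(deg):
    a=np.radians(deg);x=np.array([0,0,-1.]);y=np.array([np.cos(a),np.sin(a),0]);return np.c_[x,y,np.cross(x,y)]
E
python3 - <<'E'
from h import *
from station import robot
P=np.array([616.9,92.2]);C=np.array([429.5,350.]);best=None
for k in (0,180):
    J=[robot.ik([*P,z],rot(10+k)) for z in (200,106,256)]+[robot.ik([*C,z],rot(41.2+k)) for z in (256,104)]
    print(k,[None if j is None else np.round(j,2).tolist() for j in J])
    if all(j is not None for j in J):
        m=max(abs(j[5]) for j in J)
        if best is None or m<best[0]: best=(m,k)
k=best[1];print("use",k); open("k","w").write(str(k))
robot.set_gripper(42,50)
robot.goto([*P,200],rot(10+k))
robot.move_linear([*P,106],feed=90)
s=robot.read_state();print(s["time"],np.round(s["ft_force"],1),np.round(s["eef_pos"],1),s["width"])
f0=np.array(s["ft_force"])
robot.set_gripper(0,50)
s=robot.read_state();print(s["time"],np.round(s["ft_force"],1),s["width"])
robot.move_linear([*P,131],feed=50)
s=robot.read_state();print(s["time"],np.round(s["ft_force"],1),s["width"])
for n in("scene","top"):
    c=robot.capture(n);pickle.dump(c,open(f"pics/{n}1.pkl","wb"))
crop(pickle.load(open("pics/scene1.pkl","rb")),230,70,170,150,4,"pics/g.png")
E
```

```text
0 [[0.06, 0.26, 1.25, -0.0, 1.63, -0.12], [0.06, 0.31, 1.38, -0.0, 1.46, -0.12], [0.06, 0.25, 1.15, -0.0, 1.74, -0.12], [0.58, 0.09, 1.33, 0.0, 1.72, -0.14], [0.58, 0.16, 1.56, 0.0, 1.42, -0.14]]
180 [None, None, None, None, None]
use 0
4.2917 [-0.1  0.1  0.7] [617.5  92.2 107.1] 42.54919898617089
4.6833 [-0.3  0.3  1.7] 8.112683378358643
5.3333 [ 0.6  1.2 -4.1] 8.449979677329765
```

View pics/g.png

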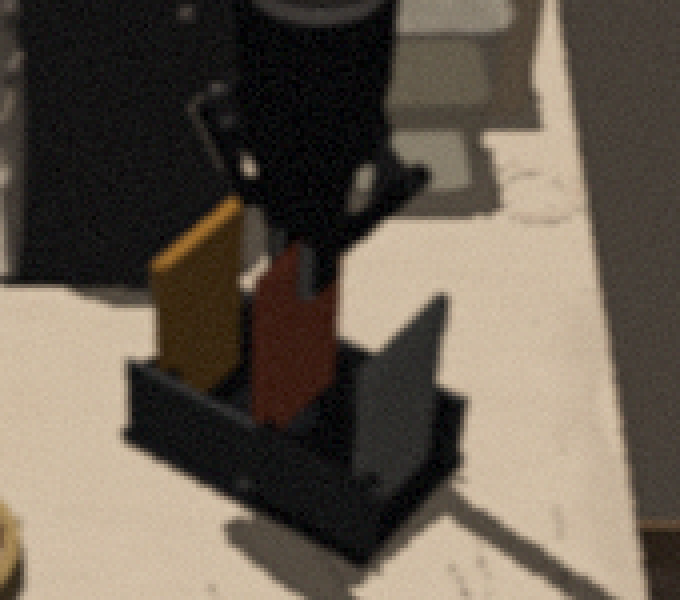

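The copper panel is held: width is 8.4 mm and the load about 4–5 N. It is rising straight between the brass and steel panels, which haven't moved. Next I'll lift it clear, swing over and hover above the cell.

Run:
```python
from h import *
from station import robot
P=np.array([616.9,92.2]);C=np.array([429.5,350.])
robot.move_linear([*P,245],feed=110)
robot.goto([*C,245],rot(41.2))
robot.move_linear([*C,187],feed=100); robot.pause(.3)
s=robot.read_state();print(s["time"],np.round(s["ft_force"],1),np.round(s["eef_pos"],1),s["width"])
for n in("scene","top"):
    c=robot.capture(n);pickle.dump(c,open(f"pics/{n}2.pkl","wb"))
a=pickle.load(open("pics/scene2.pkl","rb"));b=pickle.load(open("pics/top2.pkl","rb"))
f=lambda im:cv2.resize(np.ascontiguousarray(im),None,fx=4,fy=4,interpolation=cv2.INTER_CUBIC)
cv2.imwrite("pics/hov.png",np.hstack([f(a["color"][190:340,230:320,::-1]),f(b["color"][200:350,155:255,::-1])]))
```

```text
8.8583 [-0.1  0.1 -3.2] [429.8 350.2 187.8] 8.10749788666953
```

View pics/hov.png

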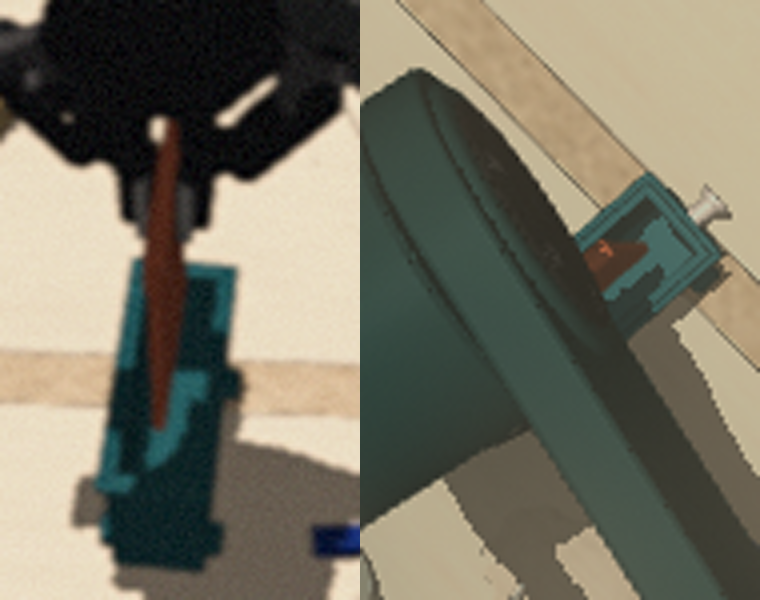

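Run:
```python
from h import *
a=pickle.load(open("pics/scene2.pkl","rb"));b=pickle.load(open("pics/top2.pkl","rb"))
R=rot(41.2);n=R[:,1];w=np.array([-n[1],n[0],0])
for z in (89,209):
  for s in (-1,1):
    p=np.array([429.8,350.2,z])+s*37.5*w
    print(z,s,p.round(0),((proj(a,p)+.5-[230,190])*4).round(0),((proj(b,p)+.5-[155,200])*4+[360,0]).round(0))
```

```text
89 -1 [455. 322.  89.] [181. 278.] [647. 244.]
89 1 [405. 378.  89.] [159. 429.] [512. 361.]
209 -1 [455. 322. 209.] [178.  99.] [608. 244.]
209 1 [405. 378. 209.] [152. 258.] [453. 379.]
```

Predicted and observed bottom corners agree within a pixel: (159,429) against (160,430) in the scene crop, and (647,244) against (648,245) in the top crop. The panel hangs upright over the middle of the cell, so I'll lower it and feel for the floor.

Run:
```python
from h import *
from station import robot
C=np.array([429.5,350.])
robot.move_linear([*C,109],feed=80); robot.pause(.2)
s=robot.read_state();f0=s["ft_force"][2];print(s["time"],np.round(s["ft_force"],1),np.round(s["eef_pos"],1))
z=109
while z>98:
    z-=.5; robot.move_linear([*C,z],feed=15)
    s=robot.read_state();print(z,round(s["eef_pos"][2],1),np.round(s["ft_force"],1))
    if s["ft_force"][2]-f0>8: break
for n in("scene",):
    c=robot.capture(n);pickle.dump(c,open("pics/s3.pkl","wb"));crop(c,230,190,110,150,4,"pics/low.png")
print(s["time"],s["width"])
```

```text
10.2833 [-0.4 -0.3 -3.8] [429.8 350.2 109.7]
108.5 108.6 [-0.   0.9 -3.8]
108.0 107.9 [ 0.3 -0.2 -3.7]
107.5 107.5 [ 0.5  0.3 -4.3]
107.0 106.9 [ 0.5 -0.3 -3.3]
106.5 106.5 [ 0.8 -0.6 -4.1]
106.0 105.9 [-0.6 -0.2 -4.4]
105.5 105.4 [-0.3 -0.4 -3.6]
105.0 104.9 [ 0.4  0.1 -3.5]
104.5 104.8 [-1.   0.6 -1.9]
104.0 104.8 [-1.7 -1.3  0.9]
103.5 104.8 [-1.3 -0.   5.5]
13.0333 8.30181296597838
```

View pics/low.png

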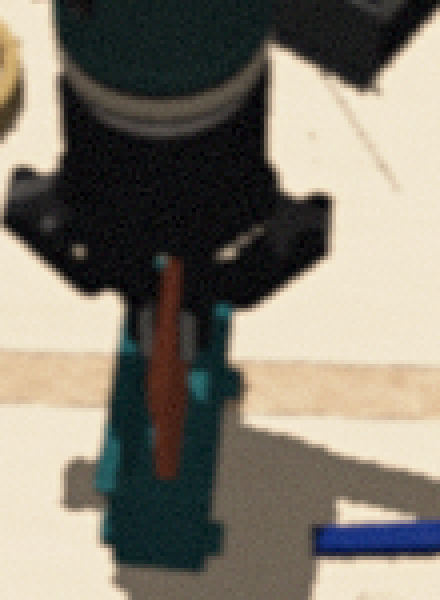

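The panel stands inside the cell with floor contact at TCP z = 104.8, where I expected it. I'll release it and retreat straight up.

Run:
```python
from h import *
from station import robot
C=np.array([429.5,350.])
robot.set_gripper(85); robot.pause(.4)
robot.move_linear([*C,250],feed=120)
robot.goto([480,-100,260],rot(10)); robot.pause(.3)
s=robot.read_state();print(s["time"],np.round(s["ft_force"],1),s["width"])
a=robot.capture("scene");b=robot.capture("top")
pickle.dump((a,b),open("pics/e.pkl","wb"))
f=lambda im:cv2.resize(np.ascontiguousarray(im),None,fx=2.2,fy=2.2,interpolation=cv2.INTER_CUBIC)
cv2.imwrite("pics/end.png",np.hstack([f(a["color"][100:350,230:370,::-1]),f(b["color"][100:350,165:385,::-1])]))
```

```text
17.5333 [ 0.2 -0.5 -0.5] 84.90214672318638
```

View pics/end.png

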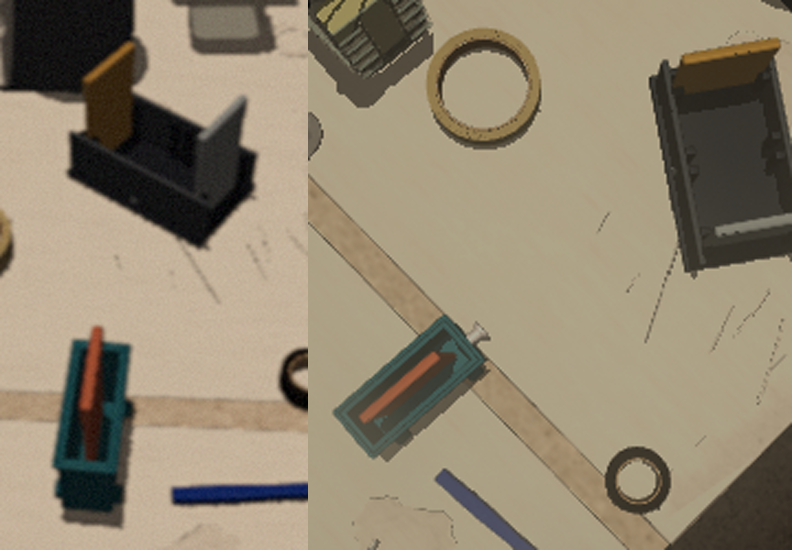

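The copper panel stands upright in the cell, with its top edge from about (362,418) to (440,355) in the top view. The brass and steel panels stand as before, and the arm is clear.

```bash
python3 -c "
from station import robot
print(robot.close_job())"
```

```text
the job is handed in; nothing more can be done
None
```

The copper panel is out of the rack and standing upright on the floor of the teal test cell. The job is handed in, though the system gives no verdict.

- **Lift:** I gripped the copper panel by its doubled top edge and drew it straight up between the brass and steel panels.
- **Placing:** I lowered it until it touched the cell floor, felt as a change of about 9 N in the wrist force. Contact came at TCP z = 104.8 mm, against about 105 expected. Only then did I open the jaws and retreat straight up.
- **Last checks:** Both cameras show the panel in the cell, the brass and steel panels still in their grooves, and the arm clear. The robot's clock read about 17.5 s, and the wrist force was back near zero.
- **Disagreements:** In the first measurement the two cameras differed by about 2 mm at the cell rim, which is within the stated calibration. No check failed.

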